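Clip the band gauge into the snap hook of the stand

TASK

The turntable is about to be turned, so the band gauge must not lie loose on it: pick the gauge up, hold its eye level over the nose of the stand's snap hook and push it down gently against the sprung gate until it slips inside and the gate snaps shut above it. Before you let go, tug it upward lightly once to feel that the gate holds it, then let go and leave it hanging still from the hook. Never force the hook, and leave the cup, the dish and the brush alone.

Things in the scene. Friction and masses are not known exactly. Their poses are not given: they have to be found in the camera images.
- gauge_grip (a point): Centre of the grip of the band gauge, a hand tool 138 mm long that lies flat on the table: wooden grip 62 long, 18 wide, 14 mm thick; a flat steel blade stepped 16, 12 and 8 mm wide runs 66 mm to -x from this point; a round steel eye stands at the +x end. Its x axis runs along the tool towards the eye, z is normal to the plane of the eye (up as it lies). 70 to 120 g.
- gauge_eye (a point): Centre of the gauge's eye, a plain ring of 5 mm wire, clear hole 22 mm, outside 32 mm, lying in the middle plane of the tool, 56 mm along +x from the centre of the grip (7 mm above the table as it lies). Same axes as the grip.
- stand: Fixed steel stand; origin on the post's axis at the table (base 110 mm wide, post 14 mm thick, 304 mm tall). A clamp collar on the post carries a snap hook on an arm along the stand's -x, all in its x-z plane. The collar is clamped by hand and its height is NOT measured: the hook's highest nose point is anywhere from 203 to 263 mm above the table; find it by touch or sight.
- nose_foot (a point): Point on the table right below the hook's nose, 95 mm along the stand's -x; axes as the stand. The hook is a J of 7 mm wire, open at the top: vertical nose leg here, vertical shank leg 30 mm further along +x, joined below by a half-round bend. Above the bend's lowest inside point: nose top 39 mm, gate 33 mm, arm's top 47 mm. More than 14 N on it bends the hook.
- bend_foot (a point): Point on the table below the middle of the hook's bend; axes as the stand. The gate is a sprung flap 9 mm wide from shank to nose; it swings only down into the hook. Held level, nose through its hole, the eye's far side meets the gate, needs 3 to 8 N and slips past 14 to 22 mm lower (the force drops); it seats on the bend some 31 mm below first touch. Pulled up, it catches under the shut gate.
- tall_cup: Bystander: tall porcelain cup with a black band and handle, 71 x 96 mm, 102 mm tall, standing on the table; origin under its centre.
- dish: Bystander: small round porcelain colour dish, 68 mm wide, 18 mm high; origin under its centre.
- line_brush: Bystander: thin paint brush with a green handle, 175 mm long, lying on the table; origin at its middle.
There are look-alikes about, which are no part of the job. Of the things that look like the part that bears gauge_grip, the middle-sized one is meant.

How it is judged (in metres and radians):
On the way, in this order (a step that is already met when the one before it is completed fails the run):
1. the eye is inside the hook, round the nose and below the gate, and the gate is shut (distance between gate_lip and nose_top below 0.009 m and x of nose_low in the frame of gauge_eye between -0.01 and 0.01 m and y of nose_low in the frame of gauge_eye between -0.01 and 0.01 m and z of nose_low in the frame of gauge_eye between -0.012 and 0.018 m), for 0.15 s.
2. the eye is pulled up against the shut gate with more than 1.5 N (contact force between gauge and gate above 1.5 N and distance between gate_lip and nose_top below 0.009 m and distance between gauge_eye and hook_bottom below 0.04 m), for 0.05 s.
At the end, for the whole second after the job is handed in: The gauge hangs at rest by its eye from the bend of the hook (eye's centre within 11 mm of the bend's bottom), long axis within 0.3 rad of upright with the eye on top, slower than 0.08 m/s, and the gate is shut (nearly to its stop) (distance between gauge_eye and hook_bottom below 0.011 m and distance between gate_lip and nose_top below 0.009 m and angle between gauge_eye's own x axis and vertical below 0.3 rad and linear speed of gauge below 0.08 m/s); the robot touches nothing.
It fails at once if the hook is forced: the held gauge presses on the hook or stand with more than 14 N (contact force between gauge and stand above 14 N and contact force between the fingers and gauge above 1 N).
It fails at once if the tall cup is shifted more than 20 mm (distance of tall_cup from where it was at the start of the episode above 0.02 m).
It fails at once if the colour dish is shifted more than 20 mm (distance of dish from where it was at the start of the episode above 0.02 m).
It fails at once if the brush is shifted more than 20 mm (distance of line_brush from where it was at the start of the episode above 0.02 m).
It also fails if it takes over 67 s, if anything falls off the work surface, if the arm or the gripper's body presses on something with over 40 N, if the wrist force passes 120 N, or if a joint passes its speed limit or range.

ROBOT

A 6-joint arm with a two-finger parallel gripper is mounted at the origin on a cart in front of the work surface, level with it; the furniture and walls round the work are solid. World frame = base frame: x ahead of the robot, y to its left, z up, the work surface at z = 0. Lengths are in m, angles in degrees, forces in N, time in s.
With the tool pointing down it reaches from about 0.375 to 0.9 m from the base axis. Payload 3.1 kg.
Tool frame: the origin (TCP) lies at the very end of the fingers, on their centre line; the grasp point (between the pads) lies 19 mm behind it; z points along the fingers, y is the line along which they close (so a half turn about z gives the same grasp; the last joint's range is limited). The gripper opens to 87 mm and grips with 3 to 60 N. Pads are 19 mm wide; open, the fingers measure 117 mm over their backs; the gripper's body (75 mm by 190 mm) begins 51 mm behind the grasp point.
Start: joints at [59.101, 30.224, 82.088, -0, 67.689, -10.227], TCP at [0.221, 0.585, 0.223] pointing down, gripper open.
Joint ranges: [-176.69, 176.69], [-43.24, 126.21], [12.49, 139.97], [-82, 262], [0, 151.66], [-163.58, 163.58]. Speed limits (degrees/s): [159.86, 159.86, 180, 180, 180, 180].

INTERFACE

Orientations are given as a 3x3 rotation matrix whose columns are the frame's x, y, z axes.
In Python, from rig import * gives the robot as it stands.
- The arm moves only by the tool jog_arm, never from a script. Its arguments are lists of equal length, an entry for each row: "delta_pos": the shift along the world's x, y, z in cm, a list of three; "turn": the turn about the world's z in degrees; "grip": the closure, from 0 (fully open) to 1 (shut). In form: {"delta_pos": [[x, y, z], ...], "turn": [turn, ...], "grip": [grip, ...]}. A call has 1 to 12 rows; each row is the pose to reach, as a shift and turn from the pose commanded when the call began; what a row does not reach only later rows make up. A row lasts 1/8 s, in which the tool goes at most 62.5 mm and 10.7 degrees, less where a joint would pass 70% of its speed; a pose out of reach is approached as far as the arm can. A call with a gripper value outside its range is refused whole. The fingers move at their own pace and stop on an object; the grip force is fixed at half the most. Time passes only in rows, so rows that repeat a pose let the fingers close. It gives the time, the measured TCP pose, the force, the opening and the grip force at its end, in the units of the state.
- read_state(): the state, without advancing time (a new reading comes with each control period).
- capture(name): name is "scene" or "top" or "wrist"; returns a dict with "color" (480x640x3 uint8, blue, green, red), "fovy" (degrees; the focal length in pixels is half the picture's height over the tangent of half this angle, whatever the lens; pixels are square), "cx", "cy" (the principal point, pixels), "camera_from_world" (4x4, takes a point from world to camera coordinates). Camera axes: x right, y up, looking along -z (the intrinsics and any distortion apply to the point x, -y, -z); pixel columns grow to the right and rows downward; lengths in m; the calibration is good to about 2 mm. A picture is of the moment at which its call begins. There is no depth.
- hand_in(): hands the job in; it is judged then, once.
The state is a dict: "time_s": time; "joint_positions": joint angles; "qvel": joint speeds; "tau": joint torques, N m; "position": TCP position; "tcp_rot": TCP orientation; "force": force on the tool from outside, world axes, zero at the start; "moment": the same for the moment, N m; "opening": opening from 0.0 (shut) to 1.0 (fully open); "grasp_force": force on a finger pad.
Only numpy, scipy, OpenCV 4.12 (cv2) and the standard library are available. Lean on these libraries where they do the work, as an engineer would, in place of code of your own. Each camera call takes 0.05 s, during which the arm holds its last target. There are 200 camera calls.

## Working session

There is one attempt and no reset: what is moved stays moved. The work goes in short steps, Python scripts to look and compute and a tool call to move; the robot and the scene stay as the last step left them, time stands still between calls to the robot, and variables do not carry over. Pictures are saved under pics/ and viewed, at most 10 in all, crops included, and the job is handed in when it is done.

Besides the shell and the picture viewer there is one more tool, called after "Emit:" as name(argument=value, ...) on one line, values as JSON. jog_arm: Moves the arm, as the interface text tells. Its arguments: {"type":"object","properties":{"delta_pos":{"type":"array"},"turn":{"type":"array"},"grip":{"type":"array"}},"required":["delta_pos","turn","grip"]}

```bash
mkdir -p pics; cat > h.py <<'E'
from rig import *
import numpy as np, cv2
def ray(c,u,v):
    f=240/np.tan(np.radians(c['fovy'])/2); M=np.array(c['camera_from_world'])
    d=M[:3,:3].T@np.array([(u-c['cx'])/f,-(v-c['cy'])/f,-1.]); o=-M[:3,:3].T@M[:3,3]
    return o,d/np.linalg.norm(d)
def onz(c,u,v,z):
    o,d=ray(c,u,v); return o+d*(z-o[2])/d[2]
def proj(c,p):
    f=240/np.tan(np.radians(c['fovy'])/2); M=np.array(c['camera_from_world'])
    q=M[:3,:3]@np.array(p)+M[:3,3]; return c['cx']+f*q[0]/-q[2], c['cy']-f*q[1]/-q[2]
def tri(c1,p1,c2,p2):
    o1,d1=ray(c1,*p1);o2,d2=ray(c2,*p2)
    A=np.stack([d1,-d2],1);t=np.linalg.lstsq(A,o2-o1,rcond=None)[0]
    a=o1+d1*t[0];b=o2+d2*t[1]; return (a+b)/2,np.linalg.norm(a-b)
E
python3 - <<'E'
from h import *
import pickle
C={n:capture(n) for n in('scene','top','wrist')}
pickle.dump(C,open('c0.pkl','wb'))
for n in C:
    cv2.imwrite(f'pics/{n}0.png',C[n]['color']); c=C[n]; print(n,c['fovy'],c['cx'],c['cy'],[k for k in c]); print(ray(c,320,240))
E
```

```text
scene 55.291187048963906 324.3024158189985 235.45102796018853 ['color', 'fovy', 'cx', 'cy', 'camera_from_world']
(array([ 0.09980473, -0.343219  ,  0.78217598]), array([ 0.46063043,  0.42107202, -0.78135649]))
top 42.497936544342544 321.1032358285194 236.86483844596512 ['color', 'fovy', 'cx', 'cy', 'camera_from_world']
(array([0.35256388, 0.05501525, 1.19184058]), array([ 0.15615943,  0.00117335, -0.98773117]))
wrist 66.17406142384915 310.95445223975355 233.53762176642647 ['color', 'fovy', 'cx', 'cy', 'camera_from_world']
(array([0.15851946, 0.60911319, 0.38518546]), array([ 0.25142151, -0.07033219, -0.96531891]))
```

View pics/scene0.png

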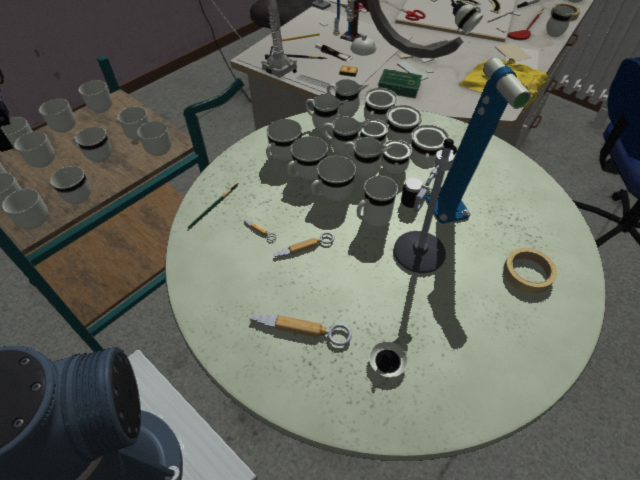

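View pics/top0.png

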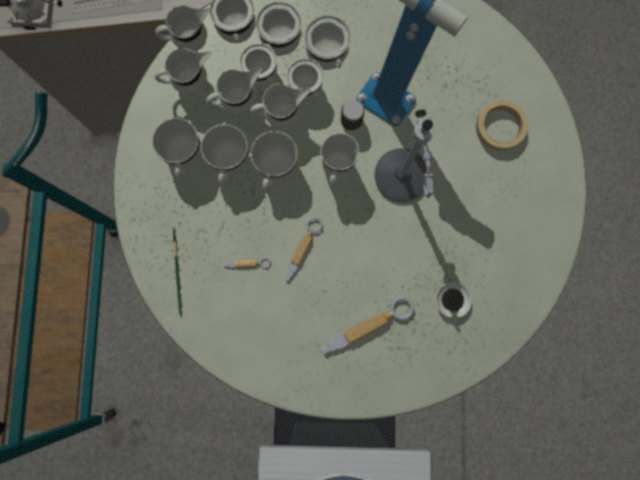

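The scene shows three orange-gripped gauges. In the top view they are the small one at (247,264), the middle one at (303,250) and the large one at (365,328). By the description I choose the middle one. The stand base is at (402,176), with the hook near (428,175). The brush is at (178,275), the dish at (454,302) and the cup at (339,152). Next comes a close crop and the measurements.

```bash
python3 - <<'E'
from h import *
import pickle
C=pickle.load(open('c0.pkl','rb'))
for n in('top','scene'):
    c=C[n];hsv=cv2.cvtColor(c['color'],cv2.COLOR_BGR2HSV)
    m=cv2.inRange(hsv,(8,110,90),(22,255,255))
    N,l,s,ce=cv2.connectedComponentsWithStats(m)
    for i in range(1,N):
        if 30<s[i,4]<900:
            pts=np.argwhere(l==i)[:,::-1]
            w=np.array([onz(c,u,v,.010)[:2] for u,v in pts]); mu=w.mean(0); e,V=np.linalg.eigh(np.cov(w.T)); p=(w-mu)@V
            print(n,ce[i].round(1),s[i,4],'w',mu.round(4),'L',np.ptp(p[:,1]).round(3),np.ptp(p[:,0]).round(3),'ax',V[:,1].round(3))
c=C['top']; print('eye top',onz(c,316,227,.007),'tip',onz(c,291,279,.007),'base',onz(c,402,176,.01))
c=C['scene'];print('eye sc',onz(c,327,240,.007),'base',onz(c,419,252,.01))
a=cv2.resize(C['top']['color'][100:220,360:480],(400,400),interpolation=cv2.INTER_CUBIC)
b=cv2.resize(C['scene']['color'][130:270,380:520],(400,400),interpolation=cv2.INTER_CUBIC)
cv2.imwrite('pics/hook.png',np.hstack([a,b]))
d=cv2.resize(C['top']['color'][200:300,230:350],(480,400),interpolation=cv2.INTER_CUBIC)
cv2.imwrite('pics/gauge.png',d)
E
```

```text
top [ 53.3 219.2] 63 w [0.5674 0.5761] L 0.029 0.02 ax [-0.558  0.83 ]
top [306.7 239. ] 50 w [0.5408 0.0823] L 0.023 0.011 ax [-0.883  0.469]
top [386.3 316. ] 33 w [ 0.3964 -0.0732] L 0.012 0.011 ax [-0.909 -0.416]
top [373.4 324.8] 108 w [ 0.3792 -0.0488] L 0.049 0.019 ax [-0.561  0.828]
top [ 50.3 325.3] 53 w [0.3633 0.5625] L 0.026 0.012 ax [-0.054  0.999]
top [ 74.5 327.4] 68 w [0.3604 0.5166] L 0.032 0.015 ax [0.169 0.986]
top [352.9 335.1] 76 w [ 0.3589 -0.0103] L 0.025 0.018 ax [-0.385  0.923]
top [ 40.  395.2] 169 w [0.2343 0.5694] L 0.048 0.029 ax [-0.299  0.954]
scene [299.8  36.9] 53 w [1.1586 0.7086] L 0.123 0.009 ax [-0.869  0.496]
scene [348.6  68.9] 87 w [1.1163 0.4602] L 0.047 0.032 ax [-0.436  0.9  ]
scene [259.1 228.4] 50 w [0.49   0.1949] L 0.04 0.008 ax [-0.091  0.996]
scene [303.5 244.2] 148 w [0.523  0.0915] L 0.065 0.014 ax [-0.909  0.418]
scene [ 50.8 265.9] 363 w [0.1351 0.4408] L 0.086 0.061 ax [0.603 0.798]
scene [144.6 273.9] 45 w [0.2519 0.2797] L 0.028 0.012 ax [0.132 0.991]
scene [ 82.  293.5] 134 w [0.1427 0.332 ] L 0.054 0.026 ax [-0.273  0.962]
scene [ 65.6 299.9] 33 w [0.1139 0.3425] L 0.036 0.007 ax [-0.01  1.  ]
scene [299.8 324.7] 437 w [ 0.3787 -0.0348] L 0.093 0.02 ax [-0.496  0.868]
eye top [0.56534919 0.06485536 0.007     ] tip [0.46256812 0.11030451 0.007     ] base [ 0.67129049 -0.10217276  0.01      ]
eye sc [0.56689011 0.06322148 0.007     ] base [ 0.67030738 -0.10480235  0.01      ]
```

View pics/hook.png

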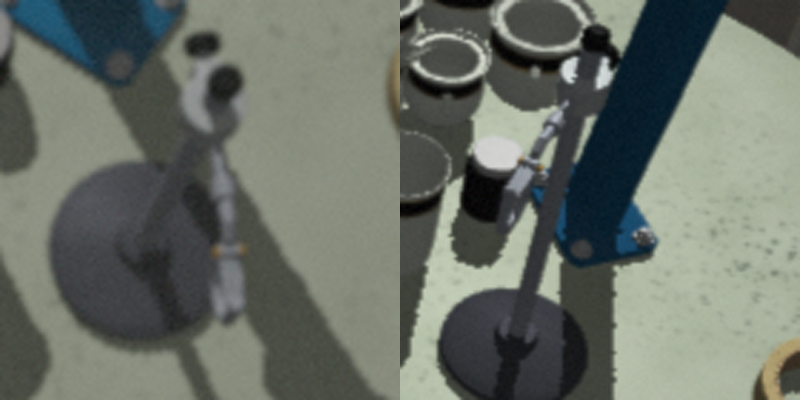

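View pics/gauge.png

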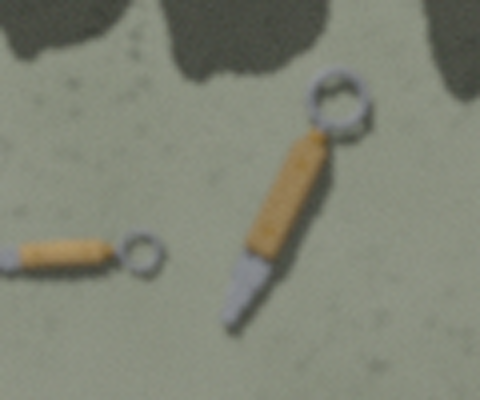

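The crop confirms the middle gauge: its eye is at top (316,227) and its blade tip at (291,279). The hook crop shows the orange gate pivot at top (429,175), scene (425.5,187), with the hook body running towards the robot from it.

```bash
python3 - <<'E'
from h import *
import pickle
C=pickle.load(open('c0.pkl','rb'));t,s=C['top'],C['scene']
print('post top pred',proj(t,(.671,-.1035,.304)),proj(s,(.671,-.1035,.304)))
print('orange',tri(t,(429,175),s,(425.5,186.7)))
print('collar',tri(t,(424.5,131),s,(441,155)))
for tp in [(428.5,186),(428.5,192)]:
  for sp in [(421,191),(418,207)]: print(tp,sp,tri(t,tp,s,sp))
for z in (.2,.23,.26): print(z,onz(t,428.5,186,z),onz(t,428.5,193,z))
st=read_state();print(st['tcp_rot'],st['position'],st['opening'])
w=C['wrist'];M=np.array(w['camera_from_world']);R=np.array(st['tcp_rot']);p=np.array(st['position'])
print('cam in tool',R.T@(-M[:3,:3].T@M[:3,3]-p), 'dir',R.T@(-M[2,:3]))
E
```

```text
post top pred (np.float64(429.06257168569954), np.float64(125.6484845072166)) (np.float64(448.0235594352203), np.float64(141.57236027991743))
orange (array([ 0.60833752, -0.1121624 ,  0.25378221]), np.float64(0.0002604652318378111))
collar (array([ 0.67109125, -0.09986073,  0.2742944 ]), np.float64(0.004714152353013984))
(428.5, 186) (421, 191) (array([ 0.59127367, -0.11226196,  0.25625368]), np.float64(0.0038901898495379166))
(428.5, 186) (418, 207) (array([ 0.59768068, -0.11551116,  0.21709665]), np.float64(0.005878933025854987))
(428.5, 192) (421, 191) (array([ 0.58217031, -0.11338775,  0.26304245]), np.float64(0.010014292710834155))
(428.5, 192) (418, 207) (array([ 0.58825999, -0.11661175,  0.22447513]), np.float64(0.0006347443982441334))
0.2 [ 0.60415668 -0.12074512  0.2       ] [ 0.59229803 -0.12070207  0.2       ]
0.23 [ 0.5965468  -0.11542893  0.23      ] [ 0.58504684 -0.11538718  0.23      ]
0.26 [ 0.58893693 -0.11011274  0.26      ] [ 0.57779565 -0.11007229  0.26      ]
[[-9.35622163e-01  3.53001971e-01 -8.80837174e-04]
 [ 3.53002933e-01  9.35621089e-01 -1.45184683e-03]
 [ 3.11625042e-04 -1.66931818e-03 -9.99998558e-01]] [0.22031294 0.58427064 0.22180101] 1.0035275561124075
cam in tool [ 0.06663575  0.00115725 -0.16336586] dir [-2.43454464e-01  2.15082599e-05  9.69912328e-01]
```

Emit:
jog_arm(delta_pos=[[31.4, -50.6, 0], [31.4, -50.6, 0], [31.4, -50.6, 0], [31.4, -50.6, 0], [31.4, -50.6, 0], [31.4, -50.6, 0], [31.4, -50.6, 0], [31.4, -50.6, 0], [31.4, -50.6, 0], [31.4, -50.6, 0], [31.4, -50.6, 0], [31.4, -50.6, 0]], turn=[-10, -20, -30, -40, -50, -60, -70, -80, -90, -100, -110, -120], grip=[0, 0, 0, 0, 0, 0, 0, 0, 0, 0, 0, 0])

```text
time_s: 1.65
position: [0.5346, 0.0779, 0.2221]
tcp_rot: [[0.778, 0.628, -0.001], [0.628, -0.778, 0.0], [-0.001, -0.001, -1.0]]
force: [0.5, 1.3, 0.0]
opening: 1.001
grasp_force: 0.0
```

Emit:
jog_arm(delta_pos=[[0, 0, 0], [0, 0, -2], [0, 0, -4], [0, 0, -6], [0, 0, -8], [0, 0, -8], [0, 0, -8], [0, 0, -8]], turn=[-10, -20, -30, -40, -50, -63, -63, -63], grip=[0.4, 0.4, 0.4, 0.4, 0.4, 0.4, 0.4, 0.4])

```text
time_s: 2.65
position: [0.5344, 0.0788, 0.1423]
tcp_rot: [[0.916, -0.401, -0.001], [-0.401, -0.916, 0.0], [-0.001, 0.0, -1.0]]
force: [-0.5, 1.0, 1.1]
opening: 0.598
grasp_force: 0.0
```

```bash
python3 - <<'E'
from h import *
import pickle
c=capture('wrist');pickle.dump(c,open('c1.pkl','wb'));st=read_state()
R=np.array(st['tcp_rot']);print(st['position'],np.degrees(np.arctan2(R[1,0],R[0,0])),st['joint_positions'],st['opening'])
im=c['color'].copy()
hsv=cv2.cvtColor(im,cv2.COLOR_BGR2HSV);m=cv2.inRange(hsv,(8,110,70),(22,255,255))
N,l,s,ce=cv2.connectedComponentsWithStats(m)
for i in range(1,N):
    if s[i,4]>300:
        pts=np.argwhere(l==i)[:,::-1][::5]
        w=np.array([onz(c,u,v,.012)[:2] for u,v in pts]);mu=w.mean(0);e,V=np.linalg.eigh(np.cov(w.T));p=(w-mu)@V
        print(ce[i],s[i,4],mu,np.ptp(p[:,1]),np.ptp(p[:,0]),V[:,1])
        b=(p.max(0)+p.min(0))/2; print('mid',mu+V@b)
cv2.imwrite('pics/w1.png',im)
E
```

```text
[0.53451313 0.07875129 0.14239591] -23.630257382124476 [-3.47470284e+00  3.01731881e+01  9.87030772e+01  5.29727769e-04
  5.11436618e+01  1.10155221e+02] 0.5987276778019113
[174.41767554 307.53268765] 826 [0.51410927 0.21825987] 0.06253023811043668 0.017942601599376436 [-0.83645816  0.54803078]
mid [0.51304315 0.21709411]
[447.203125   307.61418269] 832 [0.41920322 0.00177902] 0.06263983154421686 0.020830962227546858 [-0.96948102  0.24516636]
mid [0.41967406 0.00327437]
[417.66857335 361.16739569] 5944 [0.38015948 0.04261122] 0.3862687211930859 0.018728993621916316 [0.39222542 0.91986913]
mid [0.38642844 0.05569234]
```

View pics/w1.png

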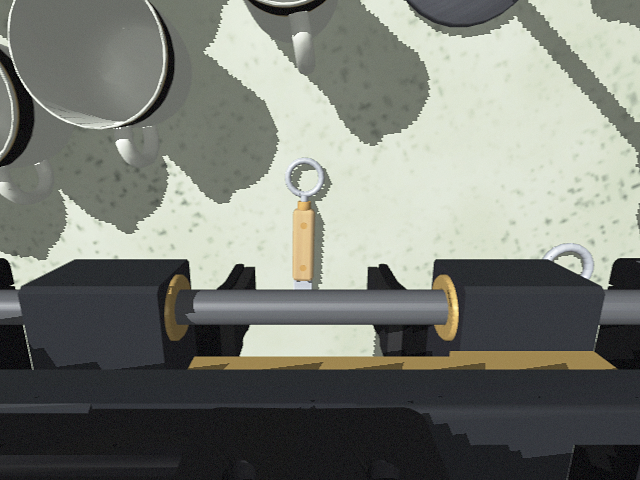

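The wrist view shows the gauge ahead of the fingers, with the eye centre at (305,178) and the grip running from (303,205) to (302,282).

```bash
python3 - <<'E'
from h import *
import pickle
c=pickle.load(open('c1.pkl','rb'));st=read_state();R=np.array(st['tcp_rot']);p=np.array(st['position'])
for n,u,v,z in[('eye',305,178,.007),('g1',303.5,206,.012),('g2',302,282,.014)]:
    w=onz(c,u,v,z);print(n,w,'tool',R.T@(w-p))
e=onz(c,305,178,.007);g=onz(c,302,281,.014);a=(e-g)[:2];print('angle',np.degrees(np.arctan2(a[1],a[0])),'dist',np.hypot(*a))
E
```

```text
eye [0.57044105 0.06962326 0.007     ] tool [ 0.03661877 -0.00605375  0.13538319]
g1 [0.55081107 0.07955668 0.012     ] tool [ 0.01465145 -0.00728535  0.13039027]
g2 [0.49224288 0.10691487 0.014     ] tool [-0.04997258 -0.00887331  0.12841135]
angle -25.511446609164178 dist 0.08573512458622817
```

Emit:
jog_arm(delta_pos=[[0.2, 0.5, -4], [0.2, 0.5, -8], [0.2, 0.5, -11], [0.2, 0.5, -12.5], [0.2, 0.5, -13.3], [0.2, 0.5, -13.8], [0.2, 0.5, -13.8], [0.2, 0.5, -13.8], [0.2, 0.5, -13.8], [0.2, 0.5, -13.8], [0.2, 0.5, -13.8], [0.2, 0.5, -13.8]], turn=[-1.5, -1.5, -1.5, -1.5, -1.5, -1.5, -1.5, -1.5, -1.5, -1.5, -1.5, -1.5], grip=[0.4, 0.4, 0.4, 0.4, 0.4, 0.4, 0.4, 1, 1, 1, 1, 1])

```text
time_s: 4.2
position: [0.5367, 0.0838, 0.0046]
tcp_rot: [[0.905, -0.425, 0.0], [-0.425, -0.905, 0.0], [0.0, -0.0, -1.0]]
force: [-0.2, -0.7, 1.3]
opening: 0.205
grasp_force: 30.0
```

Emit:
jog_arm(delta_pos=[[0, 0, 2], [0, 0, 7], [0, 0, 13], [0, 0, 19], [0, 0, 25], [0, -3, 29.5], [-2, -9, 29.5], [-4, -15, 29.5], [-4.5, -20.6, 29.5], [-4.5, -20.6, 29.5], [-4.5, -20.6, 29.5], [-4.5, -20.6, 29.5]], turn=[0, 0, 0, 0, 5, 10, 18, 26, 31, 31, 31, 31], grip=[1, 1, 1, 1, 1, 1, 1, 1, 1, 1, 1, 1])

```text
time_s: 5.7
position: [0.4915, -0.1208, 0.2993]
tcp_rot: [[0.995, 0.103, -0.001], [0.103, -0.995, 0.001], [-0.001, -0.001, -1.0]]
force: [0.4, 0.2, -0.5]
opening: 0.205
grasp_force: 30.0
```

```bash
python3 - <<'E'
from h import *
import pickle
C={n:capture(n) for n in('scene','top','wrist')};pickle.dump(C,open('c2.pkl','wb'));st=read_state()
R=np.array(st['tcp_rot']);print(st['position'],np.degrees(np.arctan2(R[1,0],R[0,0])),st['force'],st['opening'])
cv2.imwrite('pics/w2.png',C['wrist']['color'])
E
```

```text
[ 0.49171598 -0.12092348  0.29947317] 5.949590553232867 [ 0.608509   -0.04947375 -0.98515241] 0.20415412119673595
```

View pics/w2.png

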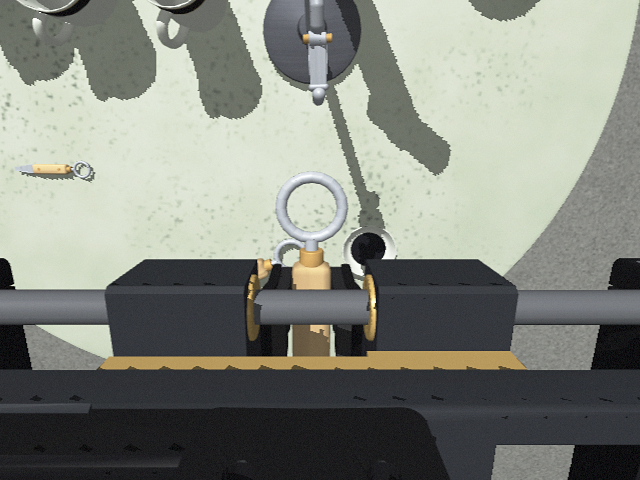

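The wrist view shows the level held eye at (311.5,208), the hook's nose top at (318,95) and the gate pivot at (317.5,38). The hook is aligned with the tool.

```bash
python3 - <<'E'
from h import *
import pickle
C=pickle.load(open('c2.pkl','rb'));w=C['wrist'];C0=pickle.load(open('c0.pkl','rb'))
st=read_state();R=np.array(st['tcp_rot']);p=np.array(st['position'])
e=onz(w,311.5,208,p[2]+.003);print('eye',e,'tool',R.T@(e-p))
print('eyeR px->', np.linalg.norm(onz(w,277,208,e[2])-onz(w,347,208,e[2])))
for z in(.23,.24,.25,.26):
    n=onz(w,318,94,z);s=onz(w,317.5,38,z-.003);print(z,n,R.T@(n-p),'n-piv',np.linalg.norm((s-n)[:2]))
print('wrist+scene pivot',tri(w,(317.5,38),C0['scene'],(425.5,186.7)))
print('wrist+top pivot',tri(w,(317.5,38),C0['top'],(429,175)))
t=C0['top']
print('wrist+top nose',tri(w,(318,94),t,(428.4,192)))
E
```

```text
eye [ 0.52893237 -0.11577858  0.30247317] tool [ 0.03754869 -0.00126035 -0.00300617]
eyeR px-> 0.030898332275656793
0.23 [ 0.58486935 -0.11389366  0.23      ] [0.09339228 0.00268156 0.06945632] n-piv 0.031073757544340164
0.24 [ 0.58369087 -0.11384229  0.24      ] [0.09222375 0.00250574 0.05945657] n-piv 0.029771397580913284
0.25 [ 0.5825124  -0.11379091  0.25      ] [0.09105522 0.00232992 0.04945681] n-piv 0.028469037825096157
0.26 [ 0.58133392 -0.11373954  0.26      ] [0.08988668 0.00215411 0.03945706] n-piv 0.027166678306747082
wrist+scene pivot (array([ 0.60985005, -0.11101924,  0.25198637]), np.float64(0.0010823733972133971))
wrist+top pivot (array([ 0.60678563, -0.11071865,  0.26107633]), np.float64(0.0010307800162581045))
wrist+top nose (array([ 0.58395785, -0.11364495,  0.24005594]), np.float64(0.0006714287683239637))
```

Emit:
jog_arm(delta_pos=[[2, 0.1, 0], [4, 0.2, 0], [5.4, 0.2, 0], [5.4, 0.2, -1], [5.4, 0.2, -1.5], [5.4, 0.2, -1.5], [5.4, 0.2, -1.5]], turn=[0, 0, 0, 0, 0, 0, 0], grip=[1, 1, 1, 1, 1, 1, 1])

```text
time_s: 6.72
position: [0.5452, -0.1203, 0.2846]
tcp_rot: [[0.995, 0.101, -0.0], [0.101, -0.995, -0.0], [-0.0, 0.0, -1.0]]
force: [1.0, 0.2, -0.2]
opening: 0.203
grasp_force: 30.0
```

```bash
python3 - <<'E'
from h import *
import pickle
C={n:capture(n) for n in('scene','top','wrist')};pickle.dump(C,open('c3.pkl','wb'));st=read_state()
print(st['position'],st['force'])
a=cv2.resize(C['wrist']['color'][120:270,230:390],(640,600),interpolation=cv2.INTER_CUBIC)
cv2.imwrite('pics/w3.png',a)
E
```

```text
[ 0.5455989  -0.12040955  0.28492184] [-0.33733497 -0.15969708 -0.86811934]
```

View pics/w3.png

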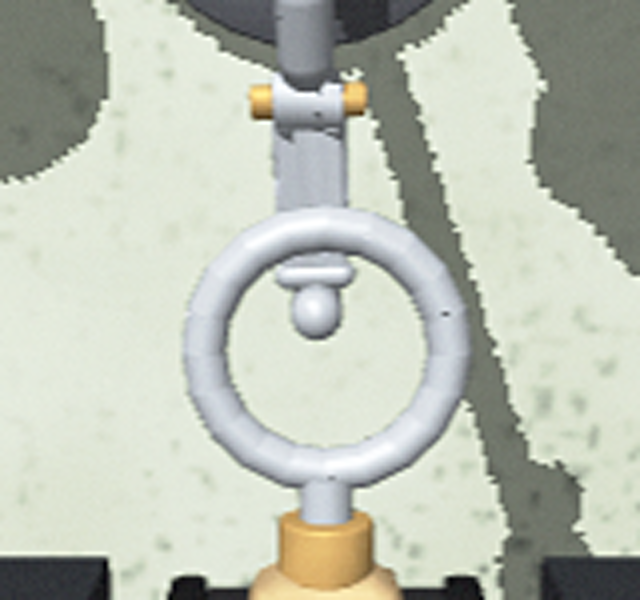

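The crop shows the ring centre at crop (327,348) and the nose ball at (317,308) inside the ring's hole. The gate lies beyond it, under the ring's far side.

```bash
python3 - <<'E'
from h import *
import pickle
C=pickle.load(open('c3.pkl','rb'));w=C['wrist'];st=read_state();p=np.array(st['position'])
e=onz(w,311.75,207,p[2]+.003);print(e)
for z in(.235,.245,.255):print(z,onz(w,309.25,197,z)-e)
E
```

```text
[ 0.5832822  -0.11554989  0.28792184]
0.235 [-0.00347722  0.00099965 -0.05292184]
0.245 [-0.00200678  0.00110173 -0.04292184]
0.255 [-0.00053634  0.00120382 -0.03292184]
```

Emit:
jog_arm(delta_pos=[[-0.1, 0.1, -0.7], [-0.1, 0.1, -1.3], [-0.1, 0.1, -1.9], [-0.1, 0.1, -1.9], [-0.1, 0.1, -1.9]], turn=[0, 0, 0, 0, 0], grip=[1, 1, 1, 1, 1])

```text
time_s: 7.5
position: [0.5447, -0.1193, 0.2655]
tcp_rot: [[0.995, 0.102, 0.0], [0.102, -0.995, -0.0], [0.0, 0.0, -1.0]]
force: [0.0, -0.7, -0.8]
opening: 0.202
grasp_force: 30.0
```

Emit:
jog_arm(delta_pos=[[0, 0, -0.3], [0, 0, -0.5], [0, 0, -0.5]], turn=[0, 0, 0], grip=[1, 1, 1])

```text
time_s: 7.88
position: [0.5445, -0.1192, 0.2604]
tcp_rot: [[0.995, 0.102, -0.0], [0.102, -0.995, 0.0], [-0.0, -0.0, -1.0]]
force: [0.4, -0.2, 0.1]
opening: 0.205
grasp_force: 30.0
```

Emit:
jog_arm(delta_pos=[[0, 0, -0.2], [0, 0, -0.4], [0, 0, -0.4]], turn=[0, 0, 0], grip=[1, 1, 1])

```text
time_s: 8.25
position: [0.5445, -0.1192, 0.2563]
tcp_rot: [[0.995, 0.102, -0.0], [0.102, -0.995, 0.0], [-0.0, -0.0, -1.0]]
force: [0.4, 0.1, -1.8]
opening: 0.203
grasp_force: 30.0
```

Emit:
jog_arm(delta_pos=[[0, 0, -0.2], [0, 0, -0.4], [0, 0, -0.4]], turn=[0, 0, 0], grip=[1, 1, 1])

```text
time_s: 8.62
position: [0.5445, -0.1192, 0.2523]
tcp_rot: [[0.995, 0.102, -0.0], [0.102, -0.995, 0.0], [-0.0, -0.0, -1.0]]
force: [-0.3, 0.2, -1.4]
opening: 0.2
grasp_force: 30.0
```

Emit:
jog_arm(delta_pos=[[0, 0, -0.2], [0, 0, -0.3], [0, 0, -0.3]], turn=[0, 0, 0], grip=[1, 1, 1])

```text
time_s: 9.0
position: [0.5447, -0.1193, 0.2498]
tcp_rot: [[0.995, 0.102, 0.0], [0.102, -0.995, -0.0], [0.0, 0.0, -1.0]]
force: [-0.9, -0.3, 1.4]
opening: 0.203
grasp_force: 30.0
```

```bash
python3 - <<'E'
from h import *
C=capture('wrist');st=read_state()
print(st['position'],st['force'])
a=cv2.resize(C['color'][120:270,230:390],(640,600),interpolation=cv2.INTER_CUBIC)
cv2.imwrite('pics/w4.png',a)
E
```

```text
[ 0.54468012 -0.11930829  0.24981506] [-0.58080243 -0.11214969  1.30984381]
```

View pics/w4.png

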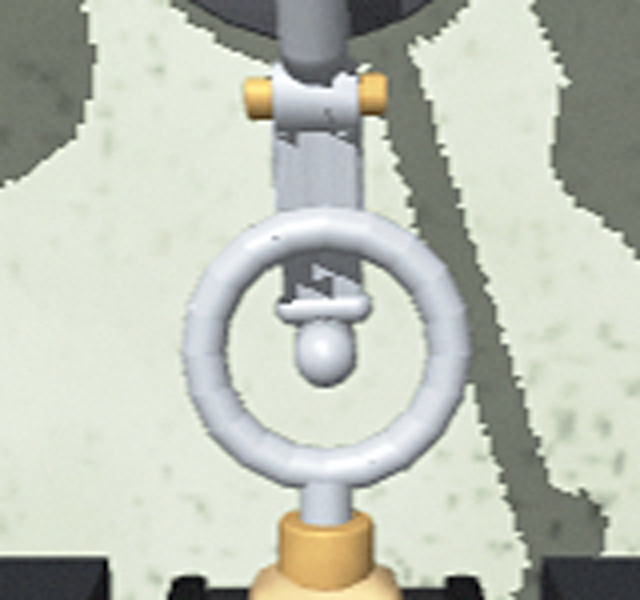

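The ring is well centred on the nose (nose at crop (325,350), ring at (327,348)). The force is just starting to rise, so this is gate contact at TCP z ≈ 0.250.

Emit:
jog_arm(delta_pos=[[0, 0, -0.15], [0, 0, -0.3], [0, 0, -0.3]], turn=[0, 0, 0], grip=[1, 1, 1])

```text
time_s: 9.43
position: [0.545, -0.1193, 0.2469]
tcp_rot: [[0.995, 0.101, 0.001], [0.101, -0.995, -0.0], [0.001, 0.0, -1.0]]
force: [-1.5, 0.8, 4.1]
opening: 0.203
grasp_force: 30.0
```

Emit:
jog_arm(delta_pos=[[0, 0, -0.15], [0, 0, -0.3], [0, 0, -0.3]], turn=[0, 0, 0], grip=[1, 1, 1])

```text
time_s: 9.8
position: [0.545, -0.1194, 0.2436]
tcp_rot: [[0.995, 0.101, 0.001], [0.101, -0.995, -0.0], [0.001, 0.0, -1.0]]
force: [0.2, -0.6, 3.3]
opening: 0.203
grasp_force: 30.0
```

Emit:
jog_arm(delta_pos=[[0, 0, -0.15], [0, 0, -0.3], [0, 0, -0.3]], turn=[0, 0, 0], grip=[1, 1, 1])

```text
time_s: 10.18
position: [0.5447, -0.1194, 0.2404]
tcp_rot: [[0.995, 0.101, 0.0], [0.101, -0.995, -0.0], [0.0, 0.0, -1.0]]
force: [0.6, -0.6, 4.2]
opening: 0.203
grasp_force: 30.0
```

Emit:
jog_arm(delta_pos=[[0, 0, -0.15], [0, 0, -0.3], [0, 0, -0.3]], turn=[0, 0, 0], grip=[1, 1, 1])

```text
time_s: 10.55
position: [0.5445, -0.1193, 0.2374]
tcp_rot: [[0.995, 0.101, -0.0], [0.101, -0.995, -0.0], [-0.0, -0.0, -1.0]]
force: [1.0, -0.5, 3.0]
opening: 0.203
grasp_force: 30.0
```

Emit:
jog_arm(delta_pos=[[0, 0, -0.1], [0, 0, -0.2], [0, 0, -0.2]], turn=[0, 0, 0], grip=[1, 1, 1])

```text
time_s: 10.92
position: [0.5444, -0.1192, 0.2354]
tcp_rot: [[0.995, 0.102, -0.0], [0.102, -0.995, 0.0], [-0.0, -0.0, -1.0]]
force: [-0.4, -1.1, 3.9]
opening: 0.207
grasp_force: 30.0
```

Emit:
jog_arm(delta_pos=[[0, 0, -0.1], [0, 0, -0.2], [0, 0, -0.2]], turn=[0, 0, 0], grip=[1, 1, 1])

```text
time_s: 11.3
position: [0.5444, -0.1192, 0.2334]
tcp_rot: [[0.995, 0.102, -0.001], [0.102, -0.995, 0.0], [-0.0, -0.0, -1.0]]
force: [0.1, -0.5, 3.9]
opening: 0.201
grasp_force: 30.0
```

Emit:
jog_arm(delta_pos=[[0, 0, -0.1], [0, 0, -0.2], [0, 0, -0.2]], turn=[0, 0, 0], grip=[1, 1, 1])

```text
time_s: 11.68
position: [0.5444, -0.1192, 0.2314]
tcp_rot: [[0.995, 0.102, -0.0], [0.102, -0.995, 0.0], [-0.0, -0.0, -1.0]]
force: [-0.4, -0.2, 4.3]
opening: 0.205
grasp_force: 30.0
```

Emit:
jog_arm(delta_pos=[[0, 0, -0.1], [0, 0, -0.2], [0, 0, -0.2]], turn=[0, 0, 0], grip=[1, 1, 1])

```text
time_s: 12.05
position: [0.5444, -0.1192, 0.2294]
tcp_rot: [[0.995, 0.102, -0.001], [0.102, -0.995, 0.0], [-0.001, -0.0, -1.0]]
force: [-0.2, -0.3, 4.5]
opening: 0.202
grasp_force: 30.0
```

Emit:
jog_arm(delta_pos=[[0, 0, -0.1], [0, 0, -0.2], [0, 0, -0.2]], turn=[0, 0, 0], grip=[1, 1, 1])

```text
time_s: 12.42
position: [0.5444, -0.1192, 0.2274]
tcp_rot: [[0.995, 0.102, -0.001], [0.102, -0.995, 0.0], [-0.0, -0.0, -1.0]]
force: [-0.9, 0.7, 4.2]
opening: 0.201
grasp_force: 30.0
```

```bash
python3 - <<'E'
from h import *
C=capture('wrist');st=read_state()
print(st['position'],st['force'])
a=cv2.resize(C['color'][120:270,230:390],(640,600),interpolation=cv2.INTER_CUBIC)
cv2.imwrite('pics/w5.png',a)
E
```

```text
[ 0.54438254 -0.11924267  0.2273664 ] [-0.71103939  0.16244192  3.86727193]
```

View pics/w5.png

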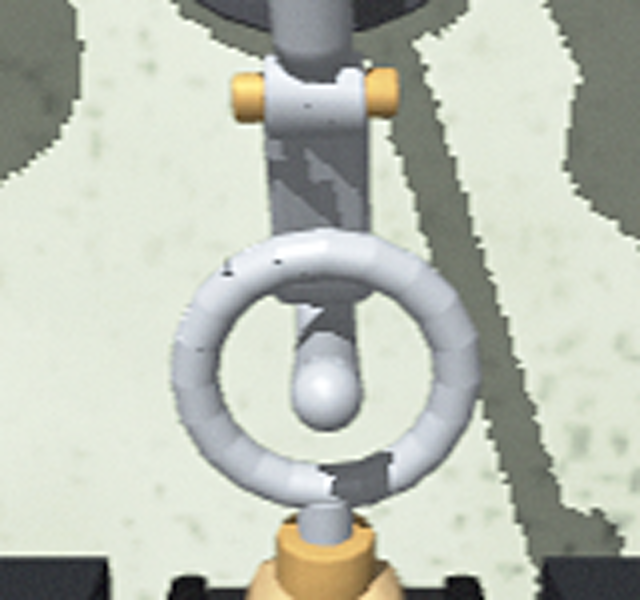

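The ring has tilted in the grip by about 18°: crop width is 305 against height 278. The gate is partly swung down and the far wire at (325,255) rests on it. Drawing the eye towards the nose lengthens the lever on the gate and shortens its remaining travel, so I'll shift back in small steps.

Emit:
jog_arm(delta_pos=[[-0.1, 0, 0], [-0.2, 0, 0], [-0.2, 0, 0]], turn=[0, 0, 0], grip=[1, 1, 1])

```text
time_s: 12.85
position: [0.5424, -0.1192, 0.2275]
tcp_rot: [[0.995, 0.102, -0.0], [0.102, -0.995, 0.0], [-0.0, -0.0, -1.0]]
force: [-1.3, -0.5, 2.4]
opening: 0.204
grasp_force: 30.0
```

Emit:
jog_arm(delta_pos=[[-0.1, 0, 0], [-0.2, 0, 0], [-0.2, 0, 0]], turn=[0, 0, 0], grip=[1, 1, 1])

```text
time_s: 13.22
position: [0.5403, -0.1192, 0.2274]
tcp_rot: [[0.995, 0.102, -0.001], [0.102, -0.995, 0.0], [-0.001, -0.0, -1.0]]
force: [0.7, 0.7, 3.5]
opening: 0.202
grasp_force: 30.0
```

```bash
python3 - <<'E'
from h import *
C=capture('wrist');st=read_state()
print(st['position'],st['force'],st['moment'])
cv2.imwrite('pics/w6.png',cv2.resize(C['color'][120:270,230:390],(640,600),interpolation=cv2.INTER_CUBIC))
E
```

```text
[ 0.540338   -0.11920564  0.22742044] [-0.52219033 -0.66223048  2.00782847] [-0.08665118 -0.00522607 -0.03797241]
```

Emit:
jog_arm(delta_pos=[[0, 0, -0.1], [0, 0, -0.2], [0, 0, -0.2]], turn=[0, 0, 0], grip=[1, 1, 1])

```text
time_s: 13.65
position: [0.5405, -0.1192, 0.2254]
tcp_rot: [[0.995, 0.102, -0.0], [0.102, -0.995, 0.0], [-0.0, -0.0, -1.0]]
force: [0.0, -0.8, 3.2]
opening: 0.203
grasp_force: 30.0
```

Emit:
jog_arm(delta_pos=[[0, 0, -0.1], [0, 0, -0.2], [0, 0, -0.2]], turn=[0, 0, 0], grip=[1, 1, 1])

```text
time_s: 14.02
position: [0.5407, -0.1192, 0.2236]
tcp_rot: [[0.995, 0.102, 0.0], [0.102, -0.995, -0.0], [0.0, 0.0, -1.0]]
force: [1.2, 0.3, 3.0]
opening: 0.199
grasp_force: 30.0
```

Emit:
jog_arm(delta_pos=[[0, 0, -0.1], [0, 0, -0.2], [0, 0, -0.2]], turn=[0, 0, 0], grip=[1, 1, 1])

```text
time_s: 14.4
position: [0.541, -0.1194, 0.2217]
tcp_rot: [[0.995, 0.102, 0.001], [0.102, -0.995, -0.0], [0.001, 0.0, -1.0]]
force: [0.4, -0.6, 4.8]
opening: 0.205
grasp_force: 30.0
```

```bash
python3 - <<'E'
from h import *
C=capture('wrist');S=capture('scene');st=read_state()
print(st['position'],st['force'],st['moment'])
a=cv2.resize(C['color'][120:270,230:390],(400,375),interpolation=cv2.INTER_CUBIC)
u,v=map(int,proj(S,(.583,-.114,.235)))
b=cv2.resize(S['color'][v-38:v+37,u-40:u+40],(400,375),interpolation=cv2.INTER_CUBIC)
cv2.imwrite('pics/w6.png',np.hstack([a,b]))
E
```

```text
[ 0.54083446 -0.11934734  0.22167297] [ 0.67173509 -0.13883738  4.69344323] [-0.00235754 -0.2226581  -0.01494096]
```

View pics/w6.png

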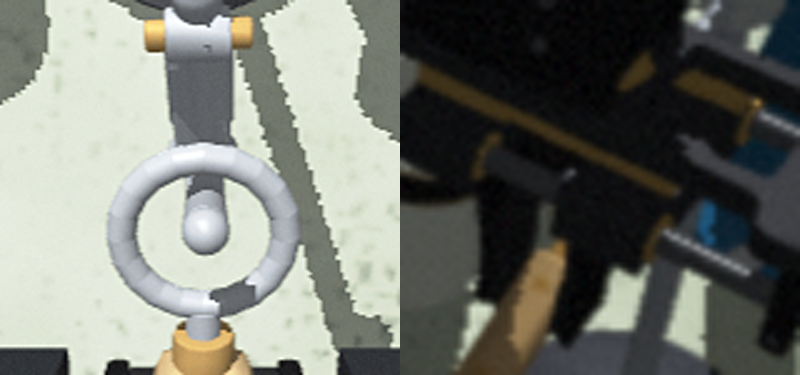

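The ring centre (203,231) surrounds the nose (206,230). The nose now stands above the ring, and the gate's end is right under the far wire at (205,165), so it is close to slipping through. I go on by force from here.

Emit:
jog_arm(delta_pos=[[-0.1, 0, 0], [-0.2, 0, 0], [-0.2, 0, 0]], turn=[0, 0, 0], grip=[1, 1, 1])

```text
time_s: 14.88
position: [0.5376, -0.1191, 0.221]
tcp_rot: [[0.995, 0.102, -0.002], [0.102, -0.995, 0.001], [-0.002, -0.001, -1.0]]
force: [-0.0, -0.4, 1.8]
opening: 0.205
grasp_force: 30.0
```

Emit:
jog_arm(delta_pos=[[0, 0, -0.1], [0, 0, -0.2], [0, 0, -0.2]], turn=[0, 0, 0], grip=[1, 1, 1])

```text
time_s: 15.25
position: [0.5377, -0.1191, 0.219]
tcp_rot: [[0.995, 0.102, -0.002], [0.102, -0.995, 0.0], [-0.002, -0.001, -1.0]]
force: [-2.6, -1.1, 0.2]
opening: 0.2
grasp_force: 30.0
```

```bash
cat > m.py <<'E'
from h import *
st=read_state();print(st['position'],st['force'],st['moment'])
c=capture('wrist');im=c['color'][120:270,230:390]
# ring extents: outer bright-metal columns/rows via background-difference; gate end via column profile through the nose
hsv=cv2.cvtColor(im,cv2.COLOR_BGR2HSV)
m=((hsv[...,0]>95)&(hsv[...,0]<135)&(hsv[...,1]>8)).astype(np.uint8)
for r in range(40,140,3): print(r,''.join('#' if x else '.' for x in m[r,36:130:1]))
print(im[20:130:2,82].mean(1).astype(int))
E
python3 m.py
```

```text
[ 0.53772177 -0.11907536  0.21898735] [-2.55169255 -1.0975244   0.20852435] [-0.12723692  0.45519421 -0.05598933]
40 ..................................#########################...................................
43 ...................................############.##########....................................
46 ...................................#######################....................................
49 ...................................##############.##.######...................................
52 .................................#####################.#####..................................
55 ..................................#########################...................................
58 ..................................###########...#########.....................................
61 ............................#####..............#.#.#####.#######..............................
64 .....................###.##.....##################.##################.........................
67 ..................#####..#########################################.#####......................
70 ...
[... 1884 characters left out ...]
........................#############..........................................
130 .......................................#############..........................................
133 ........................................###########...........................................
136 ..............................................................................................
139 ..............................................................................................
[ 98  97 100  98  96  97  98 100  96  95 100  96  97  94 117 112 179 179
  97 248 237 233 200 164  94 193 188 186 220 234 245 254 244 223 199 173
 137  81 228 224 225 227 225 223 224 224 223 226 213 238 255 229 187 201
 177]
```

Emit:
jog_arm(delta_pos=[[0, 0, -0.1], [0, 0, -0.2], [0, 0, -0.2]], turn=[0, 0, 0], grip=[1, 1, 1])

```text
time_s: 15.68
position: [0.5393, -0.1192, 0.2174]
tcp_rot: [[0.995, 0.101, 0.001], [0.101, -0.995, 0.0], [0.001, 0.0, -1.0]]
force: [1.3, -0.0, -1.0]
opening: 0.204
grasp_force: 30.0
```

```bash
python3 - <<'E'
from h import *
st=read_state();print(st['position'],st['force'],st['moment'])
c=capture('wrist');im=c['color'][120:270,230:390]
print('\n'.join(' '.join('%3d'%x for x in im[r,60:102:2].mean(1)) for r in range(10,104,2)))
E
```

```text
[ 0.53931067 -0.11922999  0.21737619] [ 1.27824789 -0.03429807 -1.00428866] [-0.05839472  0.13106363 -0.01196331]
142 139 143 169 188 189 190 189 195 191 193 197 196 200 202 205 206 129 132 129 134
104 107 104 141 165 161 166 166 165 169 168 135  96 174 174 173 174  93  94  90  90
 75  74  69 103 138 139 139 139 140 140 138 145 120 145 145 146 145  91  93  91 107
239 239 239 188 113 115 115 117 115 115 113 117 114 115 115 116 118 124 116 116 117
231 231 233 172  96  97  93  93  92  88  88  91  91  90  83  83  90 129 115 116 117
230 230 232 191 151  99 101 162 191 193 196 199 153  97 104 105  97 135 113 117 118
230 230 232 199 192 104  98 160 188 190 191 195 197 196 201  94  99 133 189 117 117
230 229 230 193 186 192 196 191 186 188 193 194 191 192 194 197 146 134 184 112 115
229 228 231 195 185 191 190 189 186 188 194 193 195 195 194 195 172 134 234 186 117
229 230 232 195 182 195 190 193 185 191 191 197 189 192 194 193 173 149 232 187 114
228 229 228 221 178 192 189 193 187 185 192 197 193 192 192 195 177 150 234 103 115
226 227 227 219 178 193 188 191 186 188 193 195 194 189 193 19
[... 2261 characters left out ...]
 205 175 170 225 222 221 223
225 225 226 225 225 226 211 196 224 230 242 251 233 217 201 172 150 228 224 225 225
226 226 227 225 225 225 213 184 213 222 226 235 224 208 188 160 120 228 226 225 224
227 227 227 225 227 226 231 159 197 204 212 212 204 186 171 140 134 228 227 226 225
226 226 227 227 225 225 227 140 169 181 186 189 178 163 144 107 193 225 224 225 223
220 223 227 227 225 226 224 231 127 148 152 155 148 133 108 126 223 220 223 225 226
217 223 226 226 225 225 226 227 232 101 106 111 100  90 127 229 220 221 225 226 225
220 225 226 227 226 226 226 225 226 228 233 196 220 227 224 223 224 225 225 225 225
224 227 227 226 225 225 224 226 227 224 225 226 223 219 218 225 225 228 225 225 225
```

The gate profile now runs level over the ring up to the nose, and the force has dropped to just the gauge's weight. The eye is inside and the gate is shut. Next comes the light upward tug.

Emit:
jog_arm(delta_pos=[[0, 0, 0.2], [0, 0, 0.4], [0, 0, 0.4]], turn=[0, 0, 0], grip=[1, 1, 1])

```text
time_s: 16.1
position: [0.5389, -0.1193, 0.2219]
tcp_rot: [[0.995, 0.102, 0.001], [0.102, -0.995, -0.0], [0.001, 0.0, -1.0]]
force: [0.2, -0.0, -0.9]
opening: 0.202
grasp_force: 30.0
```

Emit:
jog_arm(delta_pos=[[0, 0, 0.15], [0, 0, 0.3], [0, 0, 0.3]], turn=[0, 0, 0], grip=[1, 1, 1])

```text
time_s: 16.48
position: [0.5387, -0.1193, 0.2247]
tcp_rot: [[0.995, 0.102, 0.0], [0.102, -0.995, -0.0], [0.0, 0.0, -1.0]]
force: [0.2, -0.0, -0.9]
opening: 0.201
grasp_force: 30.0
```

Emit:
jog_arm(delta_pos=[[0, 0, 0.15], [0, 0, 0.3], [0, 0, 0.3]], turn=[0, 0, 0], grip=[1, 1, 1])

```text
time_s: 16.85
position: [0.5384, -0.1192, 0.2272]
tcp_rot: [[0.995, 0.102, -0.001], [0.102, -0.995, 0.0], [-0.001, -0.0, -1.0]]
force: [0.1, 0.2, -2.5]
opening: 0.203
grasp_force: 30.0
```

Emit:
jog_arm(delta_pos=[[0, 0, 0.15], [0, 0, 0.3], [0, 0, 0.3]], turn=[0, 0, 0], grip=[1, 1, 1])

```text
time_s: 17.23
position: [0.5378, -0.1191, 0.2301]
tcp_rot: [[0.995, 0.102, -0.002], [0.102, -0.995, 0.0], [-0.002, -0.001, -1.0]]
force: [-0.6, -0.5, -5.8]
opening: 0.2
grasp_force: 30.0
```

The tug reads about 5 N and the gate holds. Next I lower towards the bend.

Emit:
jog_arm(delta_pos=[[0.1, 0, -0.4], [0.2, 0, -0.8], [0.2, 0, -1.2], [0.2, 0, -1.2], [0.2, 0, -1.2]], turn=[0, 0, 0, 0, 0], grip=[1, 1, 1, 1, 1])

```text
time_s: 17.85
position: [0.5407, -0.1193, 0.2187]
tcp_rot: [[0.995, 0.102, 0.0], [0.102, -0.995, -0.0], [0.0, 0.0, -1.0]]
force: [0.3, 0.3, -0.7]
opening: 0.202
grasp_force: 30.0
```

Emit:
jog_arm(delta_pos=[[0, 0, -0.2], [0, 0, -0.4], [0, 0, -0.4]], turn=[0, 0, 0], grip=[1, 1, 1])

```text
time_s: 18.23
position: [0.5404, -0.1192, 0.2143]
tcp_rot: [[0.995, 0.102, -0.0], [0.102, -0.995, 0.0], [-0.0, -0.0, -1.0]]
force: [0.2, 0.5, -1.2]
opening: 0.202
grasp_force: 30.0
```

Emit:
jog_arm(delta_pos=[[0, 0, -0.2], [0, 0, -0.3], [0, 0, -0.3]], turn=[0, 0, 0], grip=[1, 1, 1])

```text
time_s: 18.6
position: [0.5405, -0.1192, 0.2114]
tcp_rot: [[0.995, 0.102, -0.0], [0.102, -0.995, 0.0], [-0.0, -0.0, -1.0]]
force: [-0.2, -0.1, -1.3]
opening: 0.198
grasp_force: 30.0
```

Emit:
jog_arm(delta_pos=[[0, 0, -0.2], [0, 0, -0.3], [0, 0, -0.3]], turn=[0, 0, 0], grip=[1, 1, 1])

```text
time_s: 18.98
position: [0.5405, -0.1192, 0.2084]
tcp_rot: [[0.995, 0.102, -0.0], [0.102, -0.995, 0.0], [-0.0, -0.0, -1.0]]
force: [-0.3, -0.1, 0.0]
opening: 0.2
grasp_force: 30.0
```

Emit:
jog_arm(delta_pos=[[0, 0, -0.2], [0, 0, -0.3], [0, 0, -0.3]], turn=[0, 0, 0], grip=[1, 1, 1])

```text
time_s: 19.35
position: [0.5412, -0.1194, 0.206]
tcp_rot: [[0.995, 0.101, 0.002], [0.101, -0.995, -0.0], [0.001, 0.001, -1.0]]
force: [1.6, 0.2, 1.7]
opening: 0.203
grasp_force: 30.0
```

Emit:
jog_arm(delta_pos=[[0, 0, -0.2], [0, 0, -0.3], [0, 0, -0.3]], turn=[0, 0, 0], grip=[1, 1, 1])

```text
time_s: 19.73
position: [0.5416, -0.1195, 0.2031]
tcp_rot: [[0.995, 0.101, 0.003], [0.101, -0.995, -0.001], [0.003, 0.001, -1.0]]
force: [2.8, -0.0, 5.5]
opening: 0.202
grasp_force: 30.0
```

Seated on the bend. I back off slightly, let go and wait.

Emit:
jog_arm(delta_pos=[[0, 0, 0.2], [0, 0, 0.2], [0, 0, 0.2], [0, 0, 0.2], [0, 0, 0.2], [0, 0, 0.2], [0, 0, 0.2], [0, 0, 0.2], [0, 0, 0.2], [0, 0, 0.2], [0, 0, 0.2], [0, 0, 0.2]], turn=[0, 0, 0, 0, 0, 0, 0, 0, 0, 0, 0, 0], grip=[1, 1, 0, 0, 0, 0, 0, 0, 0, 0, 0, 0])

```text
time_s: 21.22
position: [0.5406, -0.1193, 0.2045]
tcp_rot: [[0.995, 0.101, -0.0], [0.101, -0.995, 0.0], [-0.0, -0.0, -1.0]]
force: [0.1, 1.4, 0.6]
opening: 1.0
grasp_force: 0.0
```

Emit:
jog_arm(delta_pos=[[0, 0, 1], [0, 0, 3], [-1, 0, 6], [-3, 0, 9], [-8, 0, 10], [-13, 0, 10], [-13, 0, 10], [-13, 0, 10], [-13, 0, 10], [-13, 0, 10], [-13, 0, 10], [-13, 0, 10]], turn=[0, 0, 0, 0, 0, 0, 0, 0, 0, 0, 0, 0], grip=[0, 0, 0, 0, 0, 0, 0, 0, 0, 0, 0, 0])

```text
time_s: 22.72
position: [0.4108, -0.1192, 0.3043]
tcp_rot: [[0.995, 0.102, -0.0], [0.102, -0.995, 0.0], [-0.0, -0.0, -1.0]]
force: [-0.1, 0.6, 0.4]
opening: 0.999
grasp_force: 0.0
```

```bash
cat > k.py <<'E'
from h import *
st=read_state();print(st['time_s'],st['position'],st['force'],st['opening'])
for n in('top','scene','wrist'):
    c=capture(n);hsv=cv2.cvtColor(c['color'],cv2.COLOR_BGR2HSV)
    m=cv2.inRange(hsv,(8,110,60),(22,255,255))
    print(n,'exp grip',np.round(proj(c,(.598,-.112,.165)),0),'eye',np.round(proj(c,(.598,-.112,.221)),0))
    N,l,s,ce=cv2.connectedComponentsWithStats(m)
    for i in range(1,N):
        if s[i,4]>15 and np.hypot(*(ce[i]-proj(c,(.598,-.112,.17))))<60: print('  ',ce[i].round(1),s[i])
E
python3 k.py
```

```text
22.725 [ 0.41076737 -0.11920228  0.30433818] [-0.09259362  0.63424766  0.37494743] 0.9994707350918317
top exp grip [420. 194.] eye [425. 186.]
   [417.1 197.4] [415 194   6   7  23]
scene exp grip [413. 226.] eye [418. 204.]
   [370.2 184.8] [367 182   7   7  23]
   [397.4 193.4] [383 186  29  16  98]
wrist exp grip [329. -33.] eye [334. -77.]
   [304.4   1.4] [301   0   7   4  20]
```

Emit:
jog_arm(delta_pos=[[0, 5, 0], [0, 10, 0], [0, 15, 0], [0, 20, 0], [0, 25, 0], [0, 30, 0], [0, 30, 0], [0, 30, 0], [0, 30, 0], [0, 30, 0], [0, 30, 0], [0, 30, 0]], turn=[0, 0, 0, 0, 0, 0, 0, 0, 0, 0, 0, 0], grip=[0, 0, 0, 0, 0, 0, 0, 0, 0, 0, 0, 0])

```text
time_s: 24.38
position: [0.4107, 0.1803, 0.3046]
tcp_rot: [[0.995, 0.101, 0.0], [0.101, -0.995, -0.0], [0.0, 0.0, -1.0]]
force: [0.5, -0.4, 0.2]
opening: 0.996
grasp_force: 0.0
```

```bash
python3 k.py
```

```text
24.375 [0.41069178 0.18033717 0.30457246] [ 0.47892183 -0.44267396  0.21030947] 0.9963763443621716
top exp grip [420. 194.] eye [425. 186.]
   [417.  195.2] [415 193   6   5  20]
scene exp grip [413. 226.] eye [418. 204.]
   [406.3 227.9] [398 215  18  27 187]
wrist exp grip [733.  14.] eye [838. -17.]
```

Emit:
jog_arm(delta_pos=[[0, 0, 0], [0, 0, 0], [0, 0, 0], [0, 0, 0], [0, 0, 0], [0, 0, 0], [0, 0, 0], [0, 0, 0], [0, 0, 0], [0, 0, 0], [0, 0, 0], [0, 0, 0]], turn=[0, 0, 0, 0, 0, 0, 0, 0, 0, 0, 0, 0], grip=[0, 0, 0, 0, 0, 0, 0, 0, 0, 0, 0, 0])

```text
time_s: 26.02
position: [0.4106, 0.1807, 0.3045]
tcp_rot: [[0.995, 0.101, 0.0], [0.101, -0.995, 0.0], [0.0, -0.0, -1.0]]
force: [-0.7, 0.0, 0.6]
opening: 0.999
grasp_force: 0.0
```

```bash
python3 k.py;python3 - <<'E'
from h import *
prev=None
for i in range(4):
    a=capture('scene')['color'].astype(int)[170:290,380:450]
    if prev is not None: print('diff',(np.abs(a-prev).max(2)>25).sum())
    prev=a
E
```

```text
26.025 [0.41060528 0.18073626 0.3045489 ] [-0.66269281  0.03150783  0.57443278] 0.999347089933766
top exp grip [420. 194.] eye [425. 186.]
   [416.5 194.8] [411 192  11   6  25]
scene exp grip [413. 226.] eye [418. 204.]
   [409.2 229. ] [402 216  15  27 176]
wrist exp grip [733.  15.] eye [839. -17.]
diff 172
diff 64
diff 0
```

Emit:
jog_arm(delta_pos=[[0, 0, 0], [0, 0, 0], [0, 0, 0], [0, 0, 0], [0, 0, 0], [0, 0, 0], [0, 0, 0], [0, 0, 0], [0, 0, 0], [0, 0, 0], [0, 0, 0], [0, 0, 0]], turn=[0, 0, 0, 0, 0, 0, 0, 0, 0, 0, 0, 0], grip=[0, 0, 0, 0, 0, 0, 0, 0, 0, 0, 0, 0])

```text
time_s: 27.88
position: [0.4106, 0.1808, 0.3045]
tcp_rot: [[0.995, 0.102, -0.0], [0.102, -0.995, 0.0], [-0.0, -0.0, -1.0]]
force: [-0.4, 0.4, 0.3]
opening: 0.999
grasp_force: 0.0
```

Emit:
jog_arm(delta_pos=[[0, 0, 0], [0, 0, 0], [0, 0, 0], [0, 0, 0], [0, 0, 0], [0, 0, 0], [0, 0, 0], [0, 0, 0], [0, 0, 0], [0, 0, 0], [0, 0, 0], [0, 0, 0]], turn=[0, 0, 0, 0, 0, 0, 0, 0, 0, 0, 0, 0], grip=[0, 0, 0, 0, 0, 0, 0, 0, 0, 0, 0, 0])

```text
time_s: 29.38
position: [0.4106, 0.1808, 0.3045]
tcp_rot: [[0.995, 0.101, -0.0], [0.101, -0.995, 0.0], [-0.0, -0.0, -1.0]]
force: [-0.4, 0.4, -0.6]
opening: 1.003
grasp_force: 0.0
```

Emit:
jog_arm(delta_pos=[[0, 0, 0], [0, 0, 0], [0, 0, 0], [0, 0, 0], [0, 0, 0], [0, 0, 0], [0, 0, 0], [0, 0, 0], [0, 0, 0], [0, 0, 0], [0, 0, 0], [0, 0, 0]], turn=[0, 0, 0, 0, 0, 0, 0, 0, 0, 0, 0, 0], grip=[0, 0, 0, 0, 0, 0, 0, 0, 0, 0, 0, 0])

```text
time_s: 30.88
position: [0.4106, 0.1808, 0.3045]
tcp_rot: [[0.995, 0.102, 0.0], [0.102, -0.995, 0.0], [0.0, -0.0, -1.0]]
force: [-0.3, -0.7, -0.7]
opening: 1.001
grasp_force: 0.0
```

```bash
python3 - <<'E'
from h import *
prev=None
for i in range(6):
    c=capture('scene');a=c['color'].astype(int)[170:290,380:450]
    if prev is not None: print('diff',(np.abs(a-prev).max(2)>25).sum())
    prev=a
m=cv2.inRange(cv2.cvtColor(c['color'],cv2.COLOR_BGR2HSV),(8,110,60),(22,255,255))
m[:, :380]=0;m[:,440:]=0;m[:205]=0;m[260:]=0
p=np.argwhere(m>0)[:,::-1];print('centroid',p.mean(0),len(p))
vx,vy,_,_=cv2.fitLine(p.astype(np.float32),cv2.DIST_L2,0,.01,.01).ravel();print('dir',vx/vy)
for z0 in (.20,.13):print(proj(c,(.598,-.112,z0)))
t=capture('top')
mt=cv2.inRange(cv2.cvtColor(t['color'],cv2.COLOR_BGR2HSV),(8,110,60),(22,255,255));q=np.argwhere(mt[185:205,405:430]>0)[:,::-1]+[405,185]
print('top',q.mean(0),'tri',tri(t,tuple(q.mean(0)),c,tuple(p.mean(0))))
E
```

```text
diff 0
diff 0
diff 0
diff 0
diff 0
centroid [412.99393939 229.46666667] 165
dir -0.19201341
(np.float64(416.513127380663), np.float64(212.3204242494199))
(np.float64(410.4720369233307), np.float64(238.00078027466063))
top [419.125 194.125] tri (array([ 0.60087797, -0.11239021,  0.15229119]), np.float64(0.0014968025832024286))
```

Emit:
jog_arm(delta_pos=[[0, 0, 0], [0, 0, 0], [0, 0, 0], [0, 0, 0], [0, 0, 0], [0, 0, 0], [0, 0, 0], [0, 0, 0], [0, 0, 0], [0, 0, 0], [0, 0, 0], [0, 0, 0]], turn=[0, 0, 0, 0, 0, 0, 0, 0, 0, 0, 0, 0], grip=[0, 0, 0, 0, 0, 0, 0, 0, 0, 0, 0, 0])

```text
time_s: 32.72
position: [0.4106, 0.1807, 0.3045]
tcp_rot: [[0.995, 0.102, -0.0], [0.102, -0.995, -0.0], [-0.0, 0.0, -1.0]]
force: [0.2, 0.1, 0.0]
opening: 1.001
grasp_force: 0.0
```

Emit:
jog_arm(delta_pos=[[0, 0, 0], [0, 0, 0], [0, 0, 0], [0, 0, 0], [0, 0, 0], [0, 0, 0], [0, 0, 0], [0, 0, 0], [0, 0, 0], [0, 0, 0], [0, 0, 0], [0, 0, 0]], turn=[0, 0, 0, 0, 0, 0, 0, 0, 0, 0, 0, 0], grip=[0, 0, 0, 0, 0, 0, 0, 0, 0, 0, 0, 0])

```text
time_s: 34.22
position: [0.4106, 0.1807, 0.3046]
tcp_rot: [[0.995, 0.101, 0.0], [0.101, -0.995, 0.0], [0.0, -0.0, -1.0]]
force: [0.5, 0.0, -0.2]
opening: 1.002
grasp_force: 0.0
```

```bash
python3 -c "
from rig import *
print(hand_in())"
```

```text
the job is handed in; nothing more can be done
None
```

The middle gauge hangs still and upright from the snap hook with the gate shut above it; the upward tug read about 5 N and the gate held, and the job was handed in at about 34 s, with no verdict returned.

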